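# Open the safety cap of the track-cleaner bottle

## Robot

A 7-joint arm with a two-finger parallel gripper is mounted at the origin on the work surface; the furniture and walls round the work are solid. World frame = base frame: x ahead of the robot, y to its left, z up, the work surface at z = 0. Lengths are in m, angles in rad, forces in N, time in s.
With the tool pointing down it reaches from about 0.35 to 0.9 m from the base axis. Payload 8.1 kg.
Tool frame: the origin (TCP) lies between the finger pads; the fingertips stand 8 mm ahead of it and the grasp point (between the pads) lies 11 mm behind it (arm.tcp_to_tips is the distance from the TCP to the fingertips, in m); z points along the fingers, x is the direction in which the jaws open and shut, and the axes are right-handed (so a half turn about z gives the same grasp; the last joint's range is limited). The gripper opens to 92 mm and grips with 3 to 60 N. Pads are 19 mm wide; open, the fingers measure 130 mm over their backs; the gripper's body (75 mm by 190 mm) begins 47 mm behind the grasp point.
Start: joints at [1.182, 0.434, 0.025, 1.573, -0.012, 1.134, -0.075], TCP at [0.176, -0.6, 0.235] pointing down, gripper open.
Joint ranges: [-2.62, 2.62], [-0.44, 2.09], [-1.27, 1.32], [0.08, 2.57], [-1.32, 4.46], [0.12, 2], [-2.74, 2.74]. Speed limits (rad/s): [2.22, 2.22, 3.01, 3.01, 3.14, 3.14, 3.14].

## Interface

Orientations are given as a rotation vector (axis times angle).
In Python, from cell import arm, eyes gives the robot as it stands.
- The arm moves only by the tool play_rows, never from a script. Its argument "rows" is a list of rows, each a list of 3 entries, a list of its own where there are three numbers: the shift along the tool's x, y, z each as a share of 50 cm, from -1 to 1, then the turn, a rotation vector about the tool's x, y, z each as a share of 60 degrees, from -1 to 1, then the opening, from -1 (shut) to 1 (fully open), so that 0 is half open. In form: [[[dx, dy, dz], [ax, ay, az], grip], ...]. A call has 1 to 10 rows; each row is the pose to reach, as a shift and turn from the pose commanded when the call began, along the tool's axes at that moment; what a row does not reach only later rows make up. A row lasts 1/10 s, in which the tool goes at most 50 mm and 8.59 degrees, less where a joint would pass 70% of its speed; a pose out of reach is approached as far as the arm can. A call with a number of a shift or a turn outside -1 to 1 is refused whole. A call with a gripper value outside its range is refused whole. The fingers move at their own pace and stop on an object; "newtons" is the grip in N (left out, the last holds). Time passes only in rows, so rows that repeat a pose let the fingers close. It gives the time, the measured TCP pose, the force and the opening at its end, in the units of the state.
- arm.observe(): the state, without advancing time (a new reading comes with each control period).
- eyes.get_image(name): name is "side" or "top" or "wrist"; returns (picture, depth): 480x640x3 uint8, red, green, blue; 480x640 float32, m along the optical axis (not along the pixel's ray), 0 where there is no reading.
- eyes.get_calibration(name): a dict with "intrinsics" (3x3 intrinsics, pixels), "R" (3x3) and "t" (3): a world point X has camera coordinates R X + t. Camera axes: x right, y down, z forward; pixel columns grow to the right and rows downward; lengths in m; the calibration is good to about 2 mm. A picture is of the moment at which its call begins: read the wrist's pose just before it. get_calibration takes no time and is no camera call; for the wrist camera it gives the pose at the moment of the call.
- arm.sign_off(): hands the job in, once; it reports no verdict.
The state is a dict: "clock": time; "joints": joint angles; "dq": joint speeds; "joint_efforts": joint torques, N m; "position": TCP position; "ee_rot": TCP orientation; "force": force on the tool from outside, world axes, zero at the start; "ft_torque": the same for the moment, N m; "width": opening from 0.0 (shut) to 1.0 (fully open).
Only numpy, scipy, OpenCV 4.12 (cv2) and the standard library are available. Lean on these libraries where they do the work, as an engineer would, in place of code of your own. Each camera call takes 0.05 s, during which the arm holds its last target.

## Task

Open the push-and-turn safety cap of the track-cleaner bottle that is clamped in the small round stand: press the cap down against its spring, turn it counter-clockwise (seen from above) while it is down, and lift it off. Finish while still holding the cap in the gripper, still and level, straight above the bottle and a few centimetres clear of its mouth, without putting it down or letting go. Leave the glue bottle, the paint pots and the tweezers beside it where they are.

Things in the scene. Friction and masses are not known exactly. Their poses are not given: they have to be found in the camera images.
- bottle: Grey round bottle, 60 mm across, clamped upright in a dark round stand (foot 104 mm across) that is fixed to the table. Origin on the table at the centre of the foot, z up along the bottle's axis. The body's shoulder slopes in from 75 mm above the table to a neck 32 mm across at 90 mm; below the closed cap about 20 mm of this neck is bare.
- bottle_mouth (a point): Centre of the bottle's mouth, top of its neck, 128 mm above the table; a spring plunger stands 6 mm (10 mm when the cap is off) above it.
- cap_center (a point): Centre of the round white ribbed cap: 48 mm across, 28 mm tall, about 30 g, hollow below, flat top (this point is 14 mm below the top and 14 mm above the lower edge; z up through the top, x in line with the bottle's x while locked). Closed, this point is 123.5 mm above the table on the bottle's axis.
- cap: The same cap, origin at the centre of its lower edge. A spring holds it up in its lock (9 N, 12 N fully down). Push it down at least 4 mm (it stops at 6), keep it down and turn it counter-clockwise seen from above: from 50 to 70 degrees (60 is best, a stop lies at 73) it can come straight up. Otherwise it is blocked. Lifted 20 mm above its closed height it is clear of the mouth.
- glue_center (a point): Centre, half-way up, of a loose glue bottle, 41 mm across, 134 mm tall, a bystander some 14 cm from the bottle.
- pot_a_center (a point): Centre, half-way up, of a loose paint pot, 33 mm across, 36 mm tall, a bystander.
- pot_b_center (a point): Centre, half-way up, of another loose paint pot of the same size, a bystander.
- tweezers_center (a point): Centre of loose tweezers that lie flat, 116 x 12 x 8 mm, a bystander.
There are look-alikes about, which are no part of the job. What is shaped like the cap but pink is not meant. Of the things that look like the bottle, take the one that is farthest to the robot's right at the start.

How it is judged:
By the outcome, as a careful person would: the job done as asked, in the order asked, and still so for the second after the job is handed in, while the arm keeps its last pose, push and grip.
It also fails if it takes over 32 s, if anything falls off the work surface, if the arm or the gripper's body presses on something with over 40 N, if the wrist force passes 120 N, or if a joint passes its speed limit or range.

## Working session

There is one attempt and no reset: what is moved stays moved. The work goes in short steps, Python scripts to look and compute and a tool call to move; the robot and the scene stay as the last step left them, time stands still between calls to the robot, and variables do not carry over. Pictures are saved under pics/ and viewed, and the job is handed in when it is done.

Besides the shell and the picture viewer there is one more tool, called as name(argument=value, ...), one argument or row to a line, values as JSON. play_rows: Moves the arm, as the interface text tells. Its arguments: {"type":"object","properties":{"rows":{"type":"array","items":{"type":"array"}},"newtons":{"type":"number"}},"required":["rows"]}

```bash
ls; mkdir -p pics
python3 - <<'E'
from cell import arm, eyes
import cv2, numpy as np
print(arm.observe())
for n in ["side","top","wrist"]:
    c=eyes.get_calibration(n); p,d=eyes.get_image(n)
    np.savez(f"pics/{n}0.npz",p=p,d=d,**c)
    cv2.imwrite(f"pics/{n}0.png",p[:,:,::-1])
    print(n,c)
E
```

```text
pics
{'clock': 0.0, 'joints': array([ 1.18239048,  0.43521897,  0.02499247,  1.57410049, -0.01161501,
        1.13398468, -0.07511354]), 'dq': array([ 0.00076167, -0.00041478, -0.00128255, -0.00097287,  0.00050901,
       -0.0016824 ,  0.00153266]), 'joint_efforts': array([-7.44410409e-04, -6.67840433e+01,  9.85070877e-01, -3.14448202e+01,
       -6.03642873e-02,  4.29765740e-02,  1.63217715e-04]), 'position': array([ 0.17600662, -0.59918768,  0.23394636]), 'ee_rot': array([-2.51440649e+00,  1.88206676e+00,  2.09035450e-03]), 'force': array([-0.70321994, -0.08494045,  0.35699993]), 'ft_torque': array([ 0.04892348, -0.00135111, -0.02153352]), 'width': 1.0010228234324754}
side {'intrinsics': array([[512.42971956,   0.        , 313.62855937],
       [  0.        , 512.42971956, 244.7503011 ],
       [  0.        ,   0.        ,   1.        ]]), 'R': array([[ 0.99993578, -0.00813853,  0.00788723],
       [ 0.0020899 , -0.55158549, -0.83411575],
       [ 0.01113895,  0.83407866, -0.55153306]]), 't': array([-0.48265984,  0.14893726,  0.84225188])}
top {'intrinsics': array([[611.96699632,   0.        , 323.47509092],
       [  0.        , 611.96699632, 240.21691894],
       [  0.        ,   0.        ,   1.        ]]), 'R': array([[-0.1053695 , -0.99443202,  0.00149176],
       [-0.97321456,  0.10281284, -0.20562814],
       [ 0.20432984, -0.02311873, -0.97862906]]), 't': array([0.14339225, 0.50155543, 1.16486187])}
wrist {'intrinsics': array([[430.33649196,   0.        , 310.95295186],
       [  0.        , 430.33649196, 239.05967092],
       [  0.        ,   0.        ,   1.        ]]), 'R': array([[ 0.28198497, -0.95941647, -0.00212246],
       [-0.92122752, -0.27137737,  0.27873674],
       [-0.26800061, -0.07664431, -0.9603652 ]]), 't': array([-0.62362816, -0.03488071,  0.39213153])}
```

View pics/side0.png

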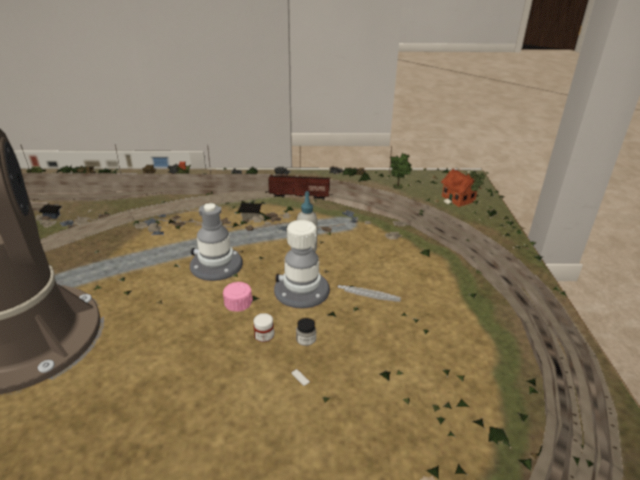

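View pics/top0.png

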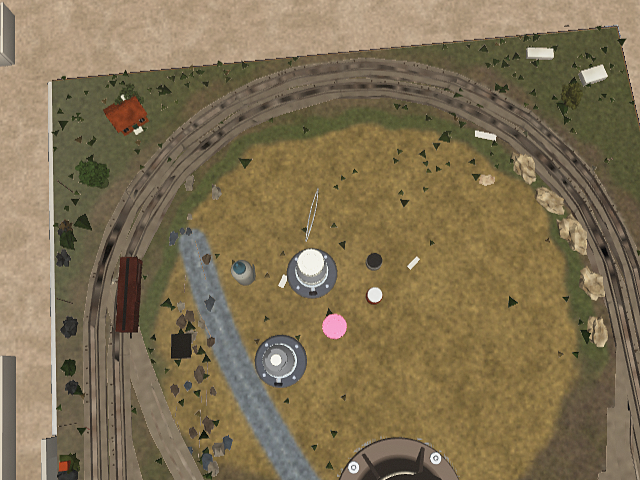

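View pics/wrist0.png

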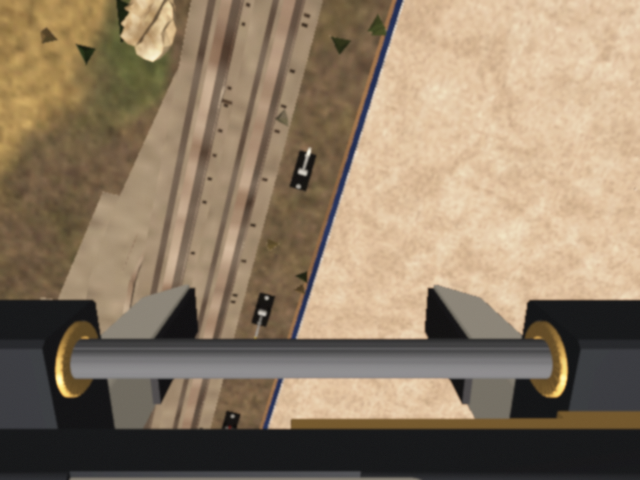

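Candidates that look like the bottle: side (302,265)/top (311,268), with a white cap, and side (213,245)/top (279,360), with no cap. World −y is to the right in the top view, so the capped one is farther to the robot's right. The pink disc at top (334,326) is a decoy. Next I'll measure and check this in a crop.

```bash
cat > h.py <<'E'
import numpy as np, cv2
from scipy.spatial.transform import Rotation as Rot
def load(f):
    z=np.load(f); return {k:z[k] for k in z.files}
def ray(c,u,v):
    d=np.linalg.inv(c["intrinsics"])@[u,v,1]; d=c["R"].T@d; o=-c["R"].T@c["t"]; return o,d/np.linalg.norm(d)
def onz(c,u,v,z):
    o,d=ray(c,u,v); return o+d*(z-o[2])/d[2]
def tri(a,b):
    (o1,d1),(o2,d2)=a,b
    A=np.stack([d1,-d2],1); s=np.linalg.lstsq(A,o2-o1,rcond=None)[0]
    p,q=o1+s[0]*d1,o2+s[1]*d2; return (p+q)/2,np.linalg.norm(p-q)
def proj(c,X):
    x=c["R"]@X+c["t"]; x=c["intrinsics"]@x; return x[:2]/x[2]
def pts(c,mask):
    v,u=np.nonzero(mask&(c["d"]>0)); d=c["d"][v,u]
    P=np.linalg.inv(c["intrinsics"])@np.stack([u*d,v*d,d]); return (c["R"].T@(P-c["t"][:,None])).T
E
python3 - <<'E'
from h import *
s,t=load("pics/side0.npz"),load("pics/top0.npz")
a=cv2.resize(s["p"][180:360,180:420,::-1],None,fx=3,fy=3)[:560,:400+320]
b=cv2.resize(t["p"][220:400,220:400,::-1],None,fx=3,fy=3,interpolation=cv2.INTER_CUBIC)
cv2.imwrite("pics/crop_s.png",a);cv2.imwrite("pics/crop_t.png",b)
# depth based cloud near the capped bottle
for n,c,(u0,u1,v0,v1) in (("side",s,(280,325,215,260)),("top",t,(290,335,240,285))):
    hsv=cv2.cvtColor(c["p"],cv2.COLOR_RGB2HSV)
    m=np.zeros(c["d"].shape,bool); m[v0:v1,u0:u1]=True
    w=m&(hsv[...,1]<40)&(hsv[...,2]>215)
    P=pts(c,w); print(n,w.sum(),"zpct",np.percentile(P[:,2],[5,50,95,99]))
    top=P[P[:,2]>np.percentile(P[:,2],95)-0.004]; print(" top pts",len(top),(top.min(0)+top.max(0))/2,top.max(0)-top.min(0))
    v,u=np.nonzero(w); print(" bbox",u.min(),u.max(),v.min(),v.max())
for n,px in (("A",(312,272)),("B",(280,360)),("pink",(334,326)),("glue",(242,271)),("potA",(374,261)),("potB",(375,295)),("tw1",(318,190)),("tw2",(307,240))):
    print(n,onz(t,*px,0.02).round(3))
E
```

```text
side 292 zpct [0.1368427  0.13828897 0.13959037 0.14022735]
 top pts 288 [0.46116017 0.1173283  0.13830794] [0.04400833 0.04375005 0.00461767]
 bbox 288 314 221 234
top 581 zpct [0.03315272 0.13730309 0.14098682 0.14265802]
 top pts 308 [0.45836391 0.12037513 0.14018343] [0.04551467 0.0450398  0.00636158]
 bbox 295 327 249 284
A [0.458 0.119 0.02 ]
B [0.291 0.199 0.02 ]
pink [0.345 0.087 0.02 ]
glue [0.475 0.259 0.02 ]
potA [ 0.467 -0.008  0.02 ]
potB [ 0.398 -0.002  0.02 ]
tw1 [0.628 0.089 0.02 ]
tw2 [0.525 0.122 0.02 ]
```

View pics/crop_t.png

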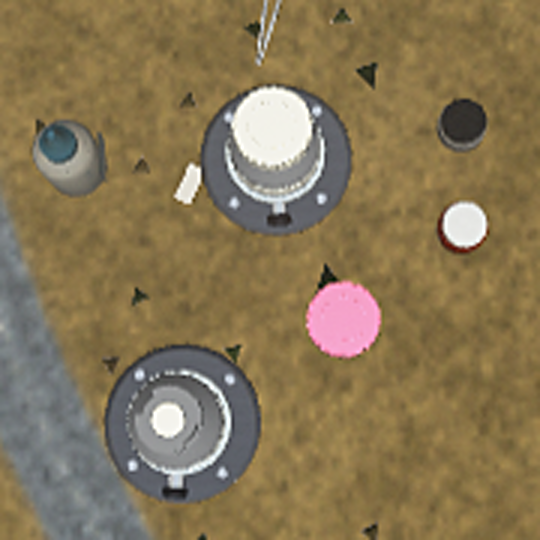

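View pics/crop_s.png

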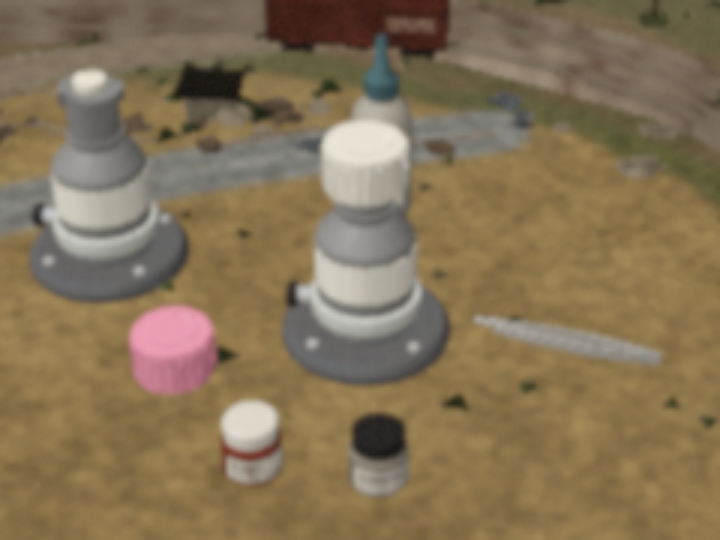

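The crop confirms it. The capped bottle is at crop (273,125) = top (311,262), at y≈0.12, farther right than the open one at y≈0.20. The pink cap and the open bottle are not meant. Next I'll plan the transit.

```bash
cat >> h.py <<'E'
def down(yaw):  # tool x at world yaw, z down
    return Rot.from_euler('z',yaw)*Rot.from_euler('x',np.pi)
def plan(st,pos,yaw):
    R0=Rot.from_rotvec(st["ee_rot"]); s=R0.inv().apply(np.array(pos)-st["position"])/0.5
    r=(R0.inv()*down(yaw)).as_rotvec()/np.radians(60)
    return s.round(4),r.round(4)
E
python3 - <<'E'
from h import *
from cell import arm,eyes
st=arm.observe(); R=Rot.from_rotvec(st["ee_rot"]).as_matrix(); print(R.round(3))
y=np.arctan2(R[1,0],R[0,0]); print("yaw",np.degrees(y))
c=eyes.get_calibration("wrist"); C=-c["R"].T@c["t"]; print("cam in tool",R.T@(C-st["position"]), "axis in tool",R.T@c["R"][2])
s,t=load("pics/side0.npz"),load("pics/top0.npz")
# two-view triangulation of cap top disc centre from top-face masks
def ell(c,box):
    u0,u1,v0,v1=box; hsv=cv2.cvtColor(c["p"],cv2.COLOR_RGB2HSV)
    m=np.zeros(c["d"].shape,np.uint8); m[v0:v1,u0:u1]=((hsv[...,1]<45)&(hsv[...,2]>220))[v0:v1,u0:u1]
    k=max(cv2.findContours(m,0,1)[0],key=cv2.contourArea); return cv2.fitEllipse(cv2.convexHull(k))
es=ell(s,(280,325,215,260)); et=ell(t,(290,335,240,280)); print(es,et)
print(tri(ray(s,*es[0]),ray(t,*et[0])))
for z in (0.1375,): print(onz(s,*es[0],z),onz(t,*et[0],z))
E
```

```text
[[ 0.282 -0.959 -0.   ]
 [-0.959 -0.282  0.001]
 [-0.001  0.    -1.   ]]
yaw -73.62962320761953
cam in tool [-0.00032907 -0.07589069 -0.15095586] axis in tool [-6.77932558e-04  2.78619316e-01  9.60401383e-01]
((300.58203125, 227.47146606445312), (13.180126190185547, 25.282949447631836), 87.10111999511719) ((310.3814392089844, 262.0207824707031), (25.818702697753906, 26.081193923950195), 64.76761627197266)
(array([0.45936462, 0.12012904, 0.13530216]), np.float64(0.0020642411293487384))
[0.46042941 0.11696127 0.1375    ] [0.45794147 0.11999946 0.1375    ]
```

Run:
```python
from h import *
from cell import arm
st=arm.observe()
print(plan(st,[0.33,-0.22,0.25],np.radians(-45)))
```

```text
(array([-0.6411, -0.5092, -0.031 ]), array([-2.000e-04,  1.100e-03, -4.772e-01]))
```

play_rows(
  rows=[
    [[-0.07, -0.055, -0.003], [0, 0, -0.05], 1],
    [[-0.14, -0.11, -0.006], [0, 0, -0.1], 1],
    [[-0.21, -0.165, -0.01], [0, 0, -0.15], 1],
    [[-0.28, -0.22, -0.013], [0, 0, -0.2], 1],
    [[-0.35, -0.275, -0.016], [0, 0, -0.25], 1],
    [[-0.42, -0.33, -0.02], [0, 0, -0.3], 1],
    [[-0.49, -0.385, -0.024], [0, 0, -0.35], 1],
    [[-0.56, -0.44, -0.027], [0, 0, -0.4], 1],
    [[-0.61, -0.485, -0.03], [0, 0, -0.45], 1],
    [[-0.64, -0.51, -0.031], [0, 0, -0.477], 1],
  ],
)

```text
clock: 1.15
position: [0.3316, -0.2183, 0.2505]
ee_rot: [-2.905, 1.195, -0.001]
force: [0.0, -0.1, -0.0]
width: 0.998
```

Run:
```python
from h import *
from cell import arm
st=arm.observe()
print(st["clock"],st["joints"].round(3),st["position"],st["force"].round(2))
print(plan(st,[0.459,0.119,0.25],np.radians(-15)))
```

```text
1.15 [ 0.747  0.064 -0.313  2.037  0.023  1.043 -0.357] [ 0.33155553 -0.21834421  0.25049663] [ 0.02 -0.05 -0.02]
(array([-0.2938, -0.6587,  0.001 ]), array([-1.000e-04, -5.000e-04, -4.956e-01]))
```

play_rows(
  rows=[
    [[-0.03, -0.07, 0], [0, 0, -0.05], 1],
    [[-0.06, -0.14, 0], [0, 0, -0.1], 1],
    [[-0.09, -0.21, 0], [0, 0, -0.15], 1],
    [[-0.125, -0.28, 0], [0, 0, -0.21], 1],
    [[-0.16, -0.36, 0], [0, 0, -0.27], 1],
    [[-0.195, -0.44, 0], [0, 0, -0.33], 1],
    [[-0.23, -0.52, 0], [0, 0, -0.39], 1],
    [[-0.265, -0.6, 0], [0, 0, -0.45], 1],
    [[-0.285, -0.64, 0], [0, 0, -0.485], 1],
    [[-0.294, -0.659, 0.001], [0, 0, -0.496], 1],
  ],
)

```text
clock: 2.15
position: [0.4603, 0.118, 0.2494]
ee_rot: [-3.113, 0.412, 0.001]
force: [-0.1, -0.3, -0.2]
width: 1.002
```

Run:
```python
from h import *
from cell import arm,eyes
st=arm.observe(); c=eyes.get_calibration("wrist"); p,d=eyes.get_image("wrist")
print(st["clock"],st["joints"].round(3),st["position"],st["force"].round(2))
np.savez("pics/w1.npz",p=p,d=d,pos=st["position"],**c); cv2.imwrite("pics/w1.png",p[:,:,::-1])
print(proj(c,np.array([.459,.119,.1375])))
```

```text
2.15 [ 0.2    0.251 -0.676  1.861  0.175  1.09  -0.805] [0.46033671 0.11796947 0.24943183] [-0.05 -0.28 -0.24]
[308.11006689 237.84889193]
```

View pics/w1.png

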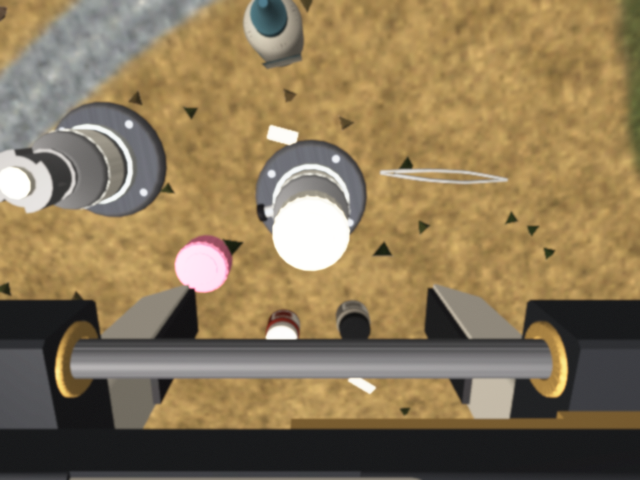

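The wrist picture shows the white cap at (311,233), between the fingers and below them. The pots are at (283,325) and (352,320), the glue at (272,30) and the tweezers at (445,178).

Run:
```python
from h import *
from cell import arm
w,s,t=load("pics/w1.npz"),load("pics/side0.npz"),load("pics/top0.npz")
hsv=cv2.cvtColor(w["p"],cv2.COLOR_RGB2HSV)
m=np.zeros((480,640),np.uint8); m[185:285,260:365]=((hsv[...,2]>238)&(hsv[...,1]<30))[185:285,260:365]*255
cv2.imwrite("pics/m1.png",m[150:300,230:400])
k=max(cv2.findContours(m,0,1)[0],key=cv2.contourArea); e=cv2.fitEllipse(cv2.convexHull(k)); print(e)
P=pts(w,m>0); print(np.percentile(P[:,2],[5,50,95])); q=P[abs(P[:,2]-np.median(P[:,2]))<.003]; print((q.min(0)+q.max(0))/2,q.max(0)-q.min(0),len(q))
for z in (.1355,.1375): print(onz(w,*e[0],z))
print(tri(ray(w,*e[0]),ray(s,300.58,227.47)),tri(ray(w,*e[0]),ray(t,310.4,262.0)))
# stand foot ellipse check: neck/foot
```

```text
((311.08740234375, 232.66433715820312), (73.22164154052734, 78.30728912353516), 83.70023345947266)
[0.13483037 0.13880024 0.1401348 ]
[0.46080952 0.12048359 0.13879983] [0.04756767 0.04767923 0.00597398] 4211
[0.46157323 0.12127879 0.1355    ]
[0.46171532 0.12180557 0.1375    ]
(array([0.46094172, 0.1211244 , 0.13490069]), np.float64(0.0011752306257669849)) (array([0.46041551, 0.11948287, 0.12669536]), np.float64(0.001480016308582044))
```

View pics/m1.png

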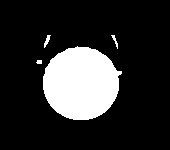

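play_rows(
  rows=[
    [[0, 0, 0], [0, 0, -0.14], 1],
    [[0, 0, 0], [0, 0, -0.28], 1],
    [[0, 0, 0], [0, 0, -0.42], 1],
    [[0, 0, 0], [0, 0, -0.56], 1],
    [[0, 0, 0], [0, 0, -0.7], 1],
    [[0, 0, 0], [0, 0, -0.84], 1],
    [[0, 0, 0], [0, 0, -0.98], 1],
    [[0, 0, 0], [0, 0, -1], 1],
    [[0, 0, 0], [0, 0, -1], 1],
  ],
)

```text
clock: 3.1
position: [0.4597, 0.1146, 0.2495]
ee_rot: [2.908, 1.188, -0.001]
force: [0.2, 0.5, -0.2]
width: 0.995
```

Run:
```python
from h import *
from cell import arm,eyes
st=arm.observe(); c=eyes.get_calibration("wrist"); p,d=eyes.get_image("wrist")
print(st["clock"],st["joints"].round(3),st["position"],st["ee_rot"],st["force"].round(2))
np.savez("pics/w2.npz",p=p,d=d,pos=st["position"],**c); cv2.imwrite("pics/w2.png",p[:,:,::-1])
def cen(w):
    hsv=cv2.cvtColor(w["p"],cv2.COLOR_RGB2HSV)
    m=np.zeros((480,640),np.uint8); m[185:285,260:365]=((hsv[...,2]>238)&(hsv[...,1]<30))[185:285,260:365]*255
    m=cv2.morphologyEx(m,cv2.MORPH_OPEN,np.ones((9,9)))
    k=max(cv2.findContours(m,0,1)[0],key=cv2.contourArea); k=cv2.convexHull(k); return cv2.fitEllipse(k),cv2.minEnclosingCircle(k),m
for f in ("pics/w1.npz","pics/w2.npz"):
    w=load(f); e,mc,m=cen(w); P=pts(w,m>0); q=P[abs(P[:,2]-np.median(P[:,2]))<.003]
    print(e,mc,"z",np.median(P[:,2]),"cloud",(q.min(0)+q.max(0))[:2]/2,"ray",onz(w,*e[0],.1375),"tcp",w["pos"])
w=load("pics/w1.npz"); print("tri",tri(ray(w,*cen(w)[0][0]),ray(load("pics/w2.npz"),*cen(load("pics/w2.npz"))[0][0])))
```

```text
3.1 [ 0.356  0.293 -0.875  1.854  0.251  1.11   0.164] [0.45972588 0.11464851 0.24947433] [ 2.90793079e+00  1.18757140e+00 -1.12892551e-03] [ 0.21  0.5  -0.22]
((310.39178466796875, 232.9107208251953), (73.50053405761719, 76.35374450683594), 94.76068115234375) ((310.58721923828125, 232.02874755859375), 38.252628326416016) z 0.13882407959082904 cloud [0.46080952 0.12038787] ray [0.46124777 0.12176396 0.1375    ] tcp [0.46033671 0.11796947 0.24943183]
((317.21893310546875, 230.59857177734375), (73.9541015625, 76.15680694580078), 101.21062469482422) ((317.3999938964844, 230.0), 38.12042999267578) z 0.1388878086279951 cloud [0.46058136 0.12034674] ray [0.45987044 0.12122525 0.1375    ] tcp [0.45972588 0.11464851 0.24947433]
tri (array([0.46088571, 0.12033962, 0.13231624]), np.float64(0.00011720625425808154))
```

View pics/w2.png

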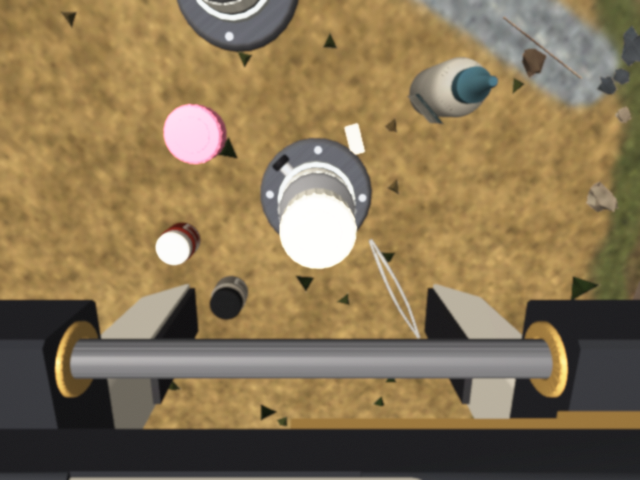

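Run:
```python
from h import *
from cell import arm,eyes
st=arm.observe(); 
print(st["clock"],st["joints"].round(3),st["position"],st["dq"].round(3))
print(plan(st,[.4607,.1203,.17],np.radians(-15)))
```

```text
3.15 [ 0.355  0.293 -0.875  1.854  0.251  1.11   0.164] [0.45972716 0.11498115 0.24954979] [-0.011  0.    -0.004 -0.003 -0.001 -0.002  0.   ]
(array([ 0.0089, -0.0063,  0.1591]), array([5.000e-04, 5.000e-04, 9.904e-01]))
```

play_rows(
  rows=[
    [[0.001, -0.001, 0.02], [0, 0, 0.14], 1],
    [[0.002, -0.002, 0.04], [0, 0, 0.28], 1],
    [[0.004, -0.003, 0.07], [0, 0, 0.42], 1],
    [[0.006, -0.004, 0.1], [0, 0, 0.56], 1],
    [[0.008, -0.005, 0.13], [0, 0, 0.7], 1],
    [[0.009, -0.006, 0.15], [0, 0, 0.84], 1],
    [[0.009, -0.006, 0.159], [0, 0, 0.96], 1],
    [[0.009, -0.006, 0.159], [0, 0, 0.99], 1],
    [[0.009, -0.006, 0.159], [0, 0, 0.99], 1],
  ],
)

```text
clock: 4.05
position: [0.4609, 0.1214, 0.1704]
ee_rot: [3.116, -0.4, 0.0]
force: [-0.2, 0.1, 0.1]
width: 1.0
```

Run:
```python
from h import *
from cell import arm,eyes
st=arm.observe(); 
print(st["clock"],st["joints"].round(3),st["position"],st["dq"].round(3))
print(plan(st,[.4607,.1203,.1145],np.radians(-15)))
```

```text
4.05 [ 0.125  0.336 -0.617  1.969  0.245  0.91  -0.873] [0.46090195 0.12136255 0.17042941] [ 0.013 -0.    -0.018 -0.007  0.006  0.003  0.046]
(array([1.000e-04, 2.100e-03, 1.119e-01]), array([ 0.0002, -0.0003,  0.0061]))
```

play_rows(
  rows=[
    [[0, 0.001, 0.03], [0, 0, 0], 1],
    [[0, 0.002, 0.06], [0, 0, 0], 1],
    [[0, 0.002, 0.09], [0, 0, 0.005], 1],
    [[0, 0.002, 0.112], [0, 0, 0.005], 1],
    [[0, 0.002, 0.112], [0, 0, 0.005], 1],
    [[0, 0.002, 0.112], [0, 0, 0.005], 1],
  ],
)

```text
clock: 4.65
position: [0.4608, 0.1206, 0.1146]
ee_rot: [-3.115, 0.407, -0.0]
force: [0.2, -0.3, 0.7]
width: 1.001
```

Run:
```python
from h import *
from cell import arm,eyes
st=arm.observe(); p,d=eyes.get_image("side"); cv2.imwrite("pics/s2.png",cv2.resize(p[180:330,220:400,::-1],None,fx=4,fy=4))
print(st["clock"],st["joints"].round(3),st["position"],st["force"].round(2))
```

```text
4.65 [ 0.086  0.411 -0.581  2.033  0.316  0.785 -0.943] [0.46077516 0.12056847 0.114576  ] [ 0.19 -0.29  0.73]
```

View pics/s2.png

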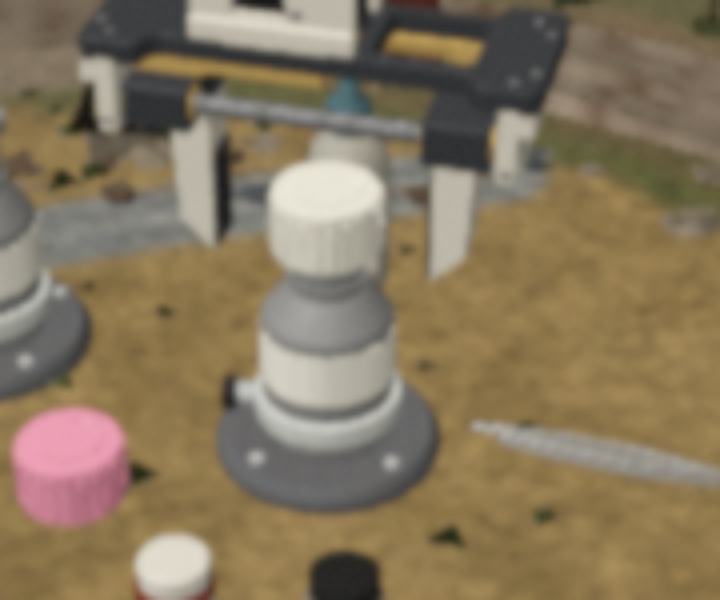

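The fingers straddle the cap in the crop: tips at (213,243) and (435,278), cap centre at (325,220). Now I'll close gently.

play_rows(
  newtons=10,
  rows=[
    [[0, 0, 0], [0, 0, 0], -0.1],
    [[0, 0, 0], [0, 0, 0], -0.1],
    [[0, 0, 0], [0, 0, 0], -0.1],
    [[0, 0, 0], [0, 0, 0], -0.1],
    [[0, 0, 0], [0, 0, 0], -0.1],
  ],
)

```text
clock: 5.2
position: [0.4606, 0.1205, 0.1143]
ee_rot: [-3.115, 0.409, -0.0]
force: [0.1, -1.1, 0.6]
width: 0.616
```

Run:
```python
from h import *
from cell import arm,eyes
st=arm.observe(); R=Rot.from_rotvec(st["ee_rot"]).inv()
print(st["clock"],st["position"],"F tool",R.apply(st["force"]).round(2),st["width"]*92)
```

```text
5.2 [0.460631   0.12049075 0.11429762] F tool [ 0.42  1.04 -0.59] 56.674302385877525
```

play_rows(
  newtons=10,
  rows=[
    [[0, 0, 0], [0, 0, 0], -0.4],
    [[0, 0, 0], [0, 0, 0], -0.4],
    [[0, 0, 0], [0, 0, 0], -0.4],
  ],
)

```text
clock: 5.5
position: [0.4606, 0.1205, 0.1142]
ee_rot: [3.115, -0.409, 0.0]
force: [0.4, -0.5, 0.4]
width: 0.519
```

Run:
```python
from h import *
from cell import arm,eyes
st=arm.observe(); R=Rot.from_rotvec(st["ee_rot"]).inv()
print(st["clock"],st["position"],"F tool",R.apply(st["force"]).round(2),st["width"]*92)
```

```text
5.5 [0.46064874 0.12045692 0.11423802] F tool [ 0.55  0.42 -0.38] 47.755874992254235
```

play_rows(
  newtons=45,
  rows=[
    [[0, 0, 0], [0, 0, 0], -0.4],
    [[0, 0, 0], [0, 0, 0], -0.4],
    [[0, 0, 0.003], [0, 0, 0], -0.4],
    [[0, 0, 0.006], [0, 0, 0], -0.4],
    [[0, 0, 0.009], [0, 0, 0], -0.4],
    [[0, 0, 0.011], [0, 0, 0], -0.4],
    [[0, 0, 0.011], [0, 0, 0], -0.4],
  ],
)

```text
clock: 6.2
position: [0.4608, 0.1205, 0.1093]
ee_rot: [3.115, -0.409, 0.001]
force: [-2.7, -2.5, 12.0]
width: 0.517
```

Run:
```python
from h import *
from cell import arm,eyes
st=arm.observe(); R=Rot.from_rotvec(st["ee_rot"]).inv()
p,d=eyes.get_image("side"); cv2.imwrite("pics/s3.png",cv2.resize(p[180:330,220:400,::-1],None,fx=4,fy=4))
print(st["clock"],st["position"],"F tool",R.apply(st["force"]).round(2),st["ft_torque"].round(2),st["width"]*92,st["joints"].round(2))
```

```text
6.2 [0.46075506 0.12048155 0.10930888] F tool [ -2.     3.07 -12.03] [-0.37  0.43 -0.01] 47.529724961162586 [ 0.08  0.42 -0.58  2.04  0.32  0.77 -0.95]
```

View pics/s3.png

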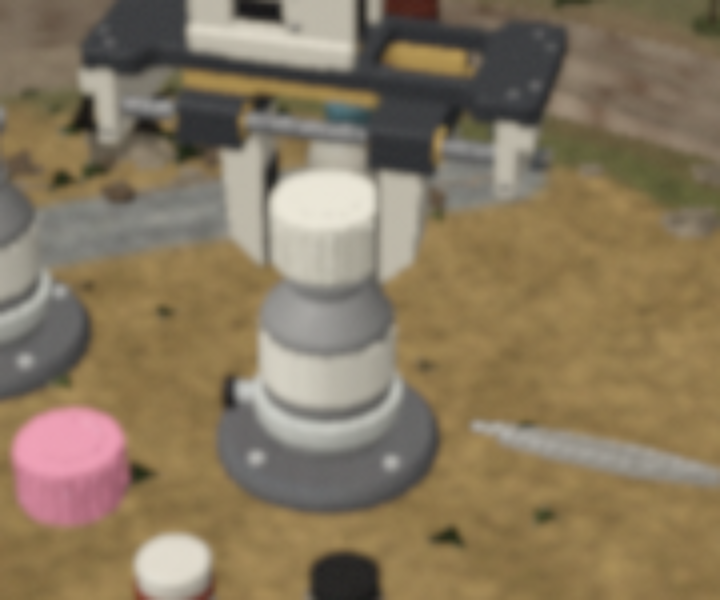

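play_rows(
  rows=[
    [[0, 0, 0.002], [0, 0, 0], -0.4],
    [[0, 0, 0.002], [0, 0, -0.1], -0.4],
    [[0, 0, 0.002], [0, 0, -0.2], -0.4],
    [[0, 0, 0.002], [0, 0, -0.3], -0.4],
    [[0, 0, 0.002], [0, 0, -0.4], -0.4],
  ],
)

```text
clock: 6.75
position: [0.4611, 0.1213, 0.1087]
ee_rot: [-3.131, -0.255, -0.003]
force: [-3.1, 0.1, 12.3]
width: 0.518
```

Run:
```python
from h import *
from cell import arm,eyes
st=arm.observe(); R=Rot.from_rotvec(st["ee_rot"]); x=R.as_matrix()[:,0]
print(st["clock"],st["position"],"yaw",np.degrees(np.arctan2(x[1],x[0])),"F world",st["force"].round(2),st["ft_torque"].round(2),st["width"]*92,st["joints"].round(2),R.as_matrix()[2].round(4))
```

```text
6.75 [0.46112238 0.12125914 0.10865911] yaw 9.313092702795064 F world [-3.14  0.12 12.3 ] [ 0.1   0.42 -0.09] 47.62746885589897 [ 0.16  0.44 -0.68  2.03  0.39  0.79 -0.59] [ 1.7e-03 -4.0e-04 -1.0e+00]
```

play_rows(
  rows=[
    [[0, 0, 0], [0, 0, -0.1], -0.4],
    [[0, 0, 0], [0, 0, -0.2], -0.4],
    [[0, 0, 0], [0, 0, -0.3], -0.4],
    [[0, 0, 0], [0, 0, -0.4], -0.4],
    [[0, 0, 0], [0, 0, -0.5], -0.4],
    [[0, 0, 0], [0, 0, -0.6], -0.4],
    [[0, 0, 0], [0, 0, -0.6], -0.4],
  ],
)

```text
clock: 7.45
position: [0.4609, 0.1209, 0.1084]
ee_rot: [2.899, 1.209, 0.002]
force: [-2.7, -0.7, 11.5]
width: 0.514
```

Run:
```python
from h import *
from cell import arm,eyes
st=arm.observe(); R=Rot.from_rotvec(st["ee_rot"]); x=R.as_matrix()[:,0]
p,d=eyes.get_image("side"); cv2.imwrite("pics/s4.png",cv2.resize(p[180:330,220:400,::-1],None,fx=4,fy=4))
print(st["clock"],st["position"],"yaw",np.degrees(np.arctan2(x[1],x[0])),"F world",st["force"].round(2),st["ft_torque"].round(2),st["width"]*92,st["joints"].round(2),R.as_matrix()[2].round(4))
```

```text
7.45 [0.4609222  0.12089336 0.10844413] yaw 45.276925129324894 F world [-2.68 -0.66 11.48] [-0.27  0.22  0.07] 47.266422240884644 [ 0.27  0.49 -0.84  2.03  0.5   0.84 -0.07] [ 9.e-04  5.e-04 -1.e+00]
```

View pics/s4.png

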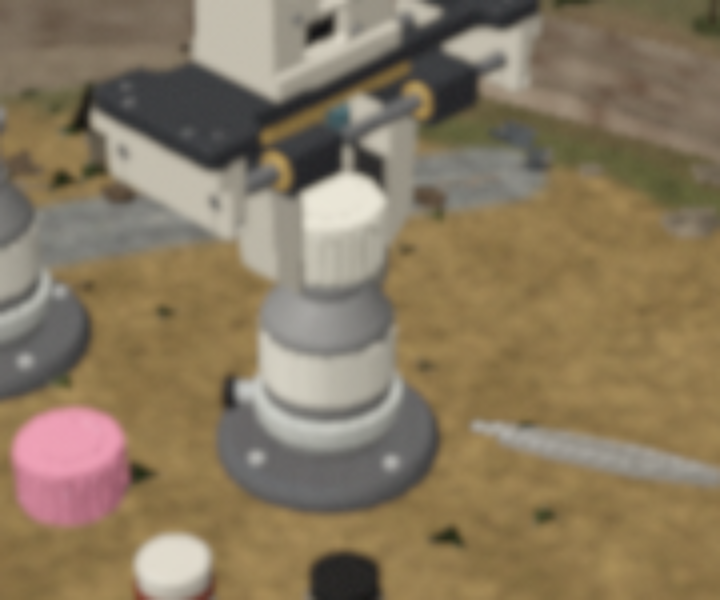

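play_rows(
  rows=[
    [[0, 0, -0.005], [0, 0, 0], -0.4],
    [[0, 0, -0.01], [0, 0, 0], -0.4],
    [[0, 0, -0.015], [0, 0, 0], -0.4],
    [[0, 0, -0.02], [0, 0, 0], -0.4],
    [[0, 0, -0.02], [0, 0, 0], -0.4],
  ],
)

```text
clock: 8.0
position: [0.4608, 0.1206, 0.118]
ee_rot: [2.902, 1.203, 0.001]
force: [-0.6, 0.1, 5.4]
width: 0.516
```

Run:
```python
from h import *
from cell import arm,eyes
st=arm.observe(); R=Rot.from_rotvec(st["ee_rot"]); x=R.as_matrix()[:,0]
print(st["clock"],st["position"],"yaw",np.degrees(np.arctan2(x[1],x[0])),"F world",st["force"].round(2),st["ft_torque"].round(2),st["width"]*92)
```

```text
8.0 [0.46080813 0.12058223 0.11804196] yaw 45.04613551165271 F world [-0.55  0.07  5.4 ] [ 0.16 -0.09  0.02] 47.48321677353941
```

play_rows(
  rows=[
    [[0, 0, -0.01], [0, 0, 0], -0.4],
    [[0, 0, -0.025], [0, 0, 0], -0.4],
    [[0, 0, -0.045], [0, 0, 0], -0.4],
    [[0, 0, -0.065], [0, 0, 0], -0.4],
    [[0, 0, -0.085], [0, 0, 0], -0.4],
    [[0, 0, -0.1], [0, 0, 0], -0.4],
    [[0, 0, -0.104], [0, 0, 0], -0.4],
    [[0, 0, -0.104], [0, 0, 0], -0.4],
    [[0, 0, -0.104], [0, 0, 0], -0.4],
  ],
)

```text
clock: 8.9
position: [0.4604, 0.1203, 0.1695]
ee_rot: [2.902, 1.203, -0.001]
force: [-0.3, 0.9, 0.1]
width: 0.516
```

Run:
```python
from h import *
from cell import arm,eyes
st=arm.observe(); R=Rot.from_rotvec(st["ee_rot"]); x=R.as_matrix()[:,0]
for n in ("side","top"):
    c=eyes.get_calibration(n);p,d=eyes.get_image(n); np.savez(f"pics/{n}5.npz",p=p,d=d,**c)
    b=(slice(160,340),slice(200,420)) if n=="side" else (slice(180,360),slice(220,440))
    cv2.imwrite(f"pics/{n}5.png",cv2.resize(p[b][:,:,::-1],None,fx=3,fy=3))
print(st["clock"],st["position"],"yaw",np.degrees(np.arctan2(x[1],x[0])),"F world",st["force"].round(2),st["ft_torque"].round(2),st["width"]*92,R.as_matrix()[2].round(4),st["dq"].round(3))
```

```text
8.9 [0.46043486 0.12027617 0.16946565] yaw 45.042980841989554 F world [-0.25  0.88  0.06] [-0.01 -0.14 -0.01] 47.49470916295489 [-4.e-04 -0.e+00 -1.e+00] [-0.003  0.004  0.002  0.003 -0.001 -0.     0.   ]
```

View pics/side5.png

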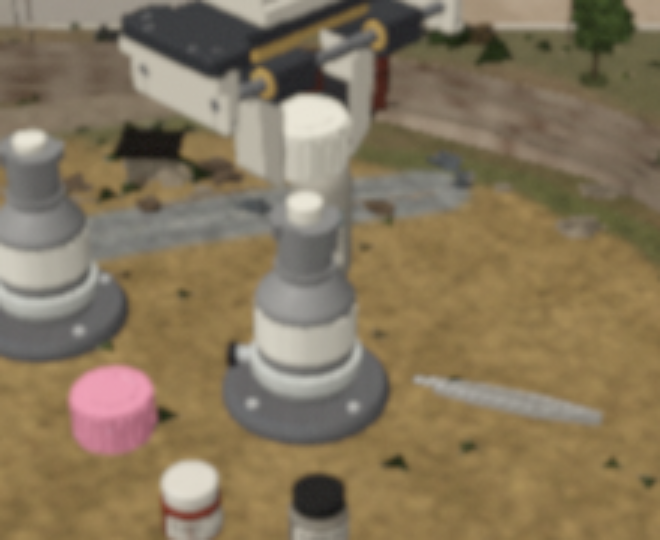

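View pics/top5.png

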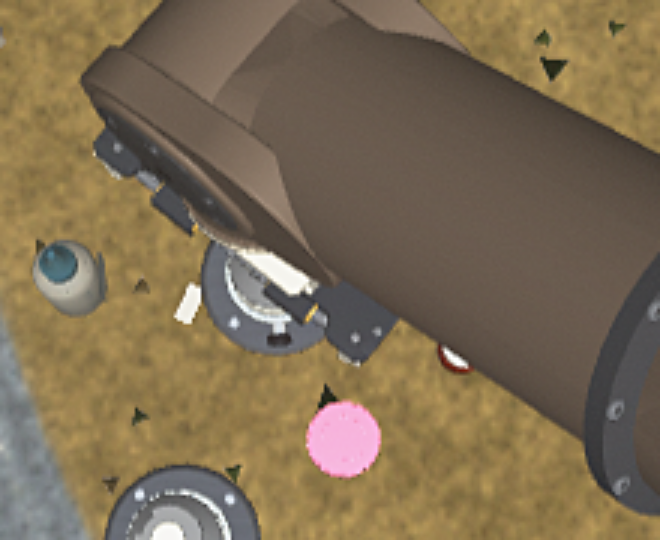

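The side picture shows the cap in the jaws at (317,135), the bottle's bare mouth and plunger below at (305,210), and the pots and tweezers where they were. Last, a numeric check of the cap and the bystanders.

Run:
```python
from h import *
a,b=load("pics/side0.npz"),load("pics/side5.npz")
hsv=cv2.cvtColor(b["p"],cv2.COLOR_RGB2HSV); m=np.zeros((480,640),bool); m[188:225,294:320]=True
m&=(hsv[...,1]<40)&(hsv[...,2]>205); P=pts(b,m); 
print("n",m.sum(),P.min(0),P.max(0)); T=P[P[:,2]>np.percentile(P[:,2],90)-.006]
A=np.c_[T[:,:2]-T[:,:2].mean(0),np.ones(len(T))]; print("top plane",len(T),np.linalg.lstsq(A,T[:,2],rcond=None)[0])
tip=[proj(b,np.array([.4607,.1203,z])) for z in (.1935,.1655,.138)]; print("expected px top,edge,plunger",np.round(tip,1), "right edge u of cap", np.nonzero(m.any(0))[0].max())
ta,tb=load("pics/top0.npz"),load("pics/top5.npz")
for n,x,y,(u0,u1,v0,v1) in (("pots side",a,b,(245,325,310,350)),("tweezers side",a,b,(335,405,280,305)),("glue top",ta,tb,(228,258,255,290))):
    print(n,np.abs(x["p"][v0:v1,u0:u1].astype(int)-y["p"][v0:v1,u0:u1]).mean())
```

```text
n 242 [0.45145289 0.09390859 0.13701515] [0.48434577 0.14268623 0.19555933]
top plane 234 [-0.01413798  0.01819833  0.193357  ]
expected px top,edge,plunger [[300.6 197.3]
 [300.7 212.1]
 [300.8 226.2]] right edge u of cap 315
pots side 1.2978125
tweezers side 1.268952380952381
glue top 12.077777777777778
```

Run:
```python
from h import *
ta,tb=load("pics/top0.npz"),load("pics/top5.npz")
s=(slice(245,300),slice(220,275))
im=[cv2.resize(x["p"][s][:,:,::-1],None,fx=6,fy=6) for x in (ta,tb)]
cv2.imwrite("pics/glue.png",np.hstack(im))
for x in (ta,tb):
    g=x["d"][s]; 
    hsv=cv2.cvtColor(x["p"],cv2.COLOR_RGB2HSV)[s]; m=(hsv[...,0]>85)&(hsv[...,0]<110)&(hsv[...,1]>70)
    v,u=np.nonzero(m); print(m.sum(),u.mean()+220,v.mean()+245)
    m=(hsv[...,1]<70)&(hsv[...,2]>110);m[:,40:]=0; v,u=np.nonzero(m); print(m.sum(),u.mean()+220,v.mean()+245)
```

```text
88 238.77272727272728 267.9886363636364
286 237.74475524475525 277.965034965035
86 238.80232558139534 268.0581395348837
338 238.98816568047337 277.5769230769231
```

View pics/glue.png

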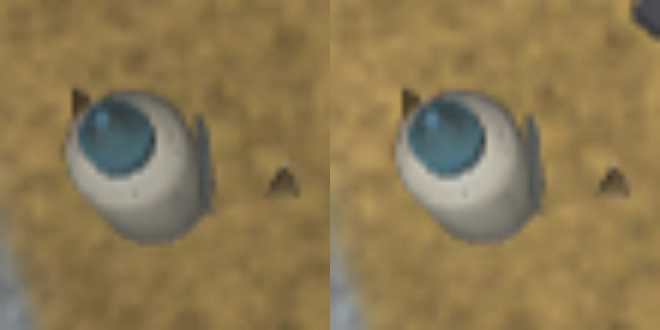

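The two halves, before and after, show the glue bottle in the same place: blue tip at (115,135) and (445,135), a 330 px panel offset. Only the lighting changed. Handing in.

Run:
```python
from cell import arm
s=arm.observe(); print(s["clock"],s["position"],s["force"].round(2),s["width"]*92,abs(s["dq"]).max()); print(arm.sign_off())
```

```text
9.0 [0.4603508  0.12030997 0.16933428] [ 0.21 -0.13 -0.44] 47.90195314695299 0.0018253205337293407
the job is handed in; nothing more can be done
None
```

The cap is off the right-hand, capped bottle. I gripped it at 45 N, pressed it down about 5.5 mm at roughly 12 N, turned the tool 60° counter-clockwise and lifted it. I handed the job in at 9.0 s, with the cap still in the jaws.

**Final cap position:** the cap is still and level to about 1°. It sits straight above the bottle to within about 1 mm, with its lower edge about 37 mm above the mouth. The jaws measure 47.9 mm apart on the 48 mm cap.

**Bystanders:** the glue bottle, pots and tweezers show no movement in the before-and-after pictures. The automatic picture difference for the glue bottle came out high (12). Its tip had moved less than 0.1 pixel, so I put this down to a lighting change.

**Disagreements:** the cap's height came out as 0.132 to 0.139 m from different views and depth readings (one wrist–top pair gave 0.127 m), and its position differed by about 3 mm between the side and top views. I used the wrist camera's depth readings from two angles for position. When the fingers closed gently, the side force was only about 0.5 N, so that position was good. I checked the turn only from the tool's angle and from the cap lifting freely, not from marks on the cap.

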